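# Shim the rocking bedside monitor

## Robot

A 6-joint arm with a two-finger parallel gripper is mounted at the origin on the work surface. World frame = base frame: x ahead of the robot, y to its left, z up, the work surface at z = 0. Lengths are in m, angles in rad, forces in N, time in s.
With the tool pointing down it reaches from about 0.425 to 0.95 m from the base axis. Payload 14.7 kg.
Tool frame: the origin (TCP) lies at the very end of the fingers, on their centre line; the grasp point (between the pads) lies 19 mm behind it; z points along the fingers, y is the direction in which the jaws open and shut (so a half turn about z gives the same grasp; the last joint's range is limited). The gripper opens to 85 mm and grips with 20 to 120 N. Pads are 22 mm wide; open, the fingers measure 114 mm over their backs; the gripper's body (76 mm by 85 mm) begins 54 mm behind the grasp point. The pads swing forward as they close: fully open they stand 13 mm farther back than shut.
Start: joints at [-1.321, 0.48, 1.596, -0, 1.065, -0.047], TCP at [0.19, -0.622, 0.231] pointing down, gripper open.
Joint ranges: [-2.75, 2.75], [-0.82, 2.05], [0.23, 2.67], [-1.56, 4.7], [0.09, 2.69], [-2.92, 2.92]. Speed limits (rad/s): [1.89, 1.89, 2.39, 3.01, 3.01, 3.01].

## Interface

Orientations are given as a unit quaternion [x, y, z, w].
In Python, from cell import * gives the robot as it stands.
- The arm moves only by the tool step_arm, never from a script. Its argument "commands" is text: rows parted by semicolons, each of 5 numbers parted by spaces: the opening, from 0 (shut) to 1 (fully open), then the shift along the world's x, y, z in cm, then the turn about the world's z in degrees. A call has 1 to 12 rows; each row is the pose to reach, as a shift and turn from the pose commanded when the call began; what a row does not reach only later rows make up. A row lasts 1/12 s, in which the tool goes at most 41.7 mm and 7.16 degrees, less where a joint would pass 70% of its speed; a pose out of reach is approached as far as the arm can. A call with a gripper value outside its range is refused whole. The fingers move at their own pace and stop on an object; "grip_force" is the grip in N (left out, the last holds). Time passes only in rows, so rows that repeat a pose let the fingers close. It gives the time, the measured TCP pose, the force and the opening at its end, in the units of the state.
- sense(): the state, without advancing time (a new reading comes with each control period).
- snapshot(name): name is "side" or "top"; returns the picture (384x512x3 uint8, red, green, blue); there is no depth.
- camera_info(name): a dict with "fx", "fy", "cx", "cy" (pixels), "k1" (the pictures are not rectified: a ray, as slopes to the right and down, at radius r is drawn at 1 + k1 r^2 times it, then the intrinsics apply), "position" and "orientation" of the camera in the world. Camera axes: x right, y down, z forward; pixel columns grow to the right and rows downward; lengths in m; the calibration is good to about 2 mm. A picture is of the moment at which its call begins. camera_info takes no time and is no camera call.
- sign_off(): hands the job in, once; it reports no verdict.
The state is a dict: "t": time; "joints": joint angles; "joint_vel": joint speeds; "tau": joint torques, N m; "tcp_pos": TCP position; "orientation": TCP orientation; "ft_force": force on the tool from outside, world axes, zero at the start; "wrist_torque": the same for the moment, N m; "opening": opening from 0.0 (shut) to 1.0 (fully open).
Only numpy, scipy, OpenCV 4.12 (cv2) and the standard library are available. Lean on these libraries where they do the work, as an engineer would, in place of code of your own. Each camera call takes 0.05 s, during which the arm holds its last target.

## Task

The bedside monitor rocks because its red foot is too short. Push the orange wedge along the deck, thin end first, under the red foot until the monitor stands level with its diagonally opposite foot back down on the deck, then leave the wedge there and draw the hand away. Push gently, only on the wedge: do not lift the wedge, do not touch or shove the monitor out of its place, and leave everything else where it stands.

Things in the scene. Friction and masses are not known exactly. Their poses are not given: they have to be found in the camera images.
- monitor: White bedside monitor, 1 to 1.8 kg, loose. Housing 170 (x) x 180 (y) mm centred on the origin, underside 34, top 149 mm above the deck when level; screen on +x. Origin: on the deck amid the four ball feet (radius 14 mm, at x = +-60, y = +-80 mm); z is vertical when level. It starts tipped about 0.083 rad on to the red foot and, being heavier there, stays so until the foot is raised 8 mm.
- short_foot (a point): Underside of the red ball foot (radius 14 mm) at x +60, y +80 mm of the monitor, 8 mm shorter than the black ones. On the deck at the start, 8 mm above it when level. It bears about 1 to 2.5 N. Once the monitor is level, pushing on makes the whole monitor slide.
- raised_foot (a point): Underside of the black ball foot diagonally opposite the red one; 8 mm above the deck at the start, on the deck when level.
- wedge: Orange plastic wedge flat on the deck, 0.09 kg, 125 long (x) x 50 wide (y) mm. Origin: centre of its underside; x points to the thin nose. Its top slopes from 2 mm high at the nose to 22 mm at the flat tail. Starts with the nose 15 to 75 mm short of the red foot, turned roughly to it. Friction 0.5 to 0.7: it stays where left. Level is reached with the red foot's axis about 38 mm behind the nose.
- wedge_nose (a point): Middle of the lower edge of the wedge's thin nose, on the deck.
- wedge_tail (a point): Middle of the wedge's upright tail face, 11 mm above the deck.
- tray: White open tray, 120 x 170 x 28 mm, holding three eyedrop bottles; origin centre of underside; bystander; leave it where it stands
- pillbox: Week pillbox with seven small sliding lids, 55 x 160 x 24 mm; origin centre of underside; bystander; leave it where it stands
- cup: White ceramic mug, radius 38, height 85 mm, handle at its +y; origin centre of underside; bystander; leave it where it stands
- glasses_case: Brown spectacle case, 160 x 62 x 38 mm; origin centre of underside; bystander; leave it where it stands
- eyedrops0: White eyedrop bottle with blue cap, radius 12.5, height 62 mm, standing in the tray; origin centre of underside; bystander; leave it where it stands
- eyedrops1: White eyedrop bottle with green cap, radius 12.5, height 62 mm, standing in the tray; origin centre of underside; bystander; leave it where it stands
- eyedrops2: White eyedrop bottle with yellow cap, radius 12.5, height 62 mm, standing in the tray; origin centre of underside; bystander; leave it where it stands

How it is judged:
At the end, for the whole second after the job is handed in: The wedge lies flat on the deck with the red foot standing on its slope (within 25 mm of its middle line, pressing on it with over 0.3 N), the monitor is level within 0.018 rad with the opposite foot within 3 mm of the deck and within 20 mm of where it stood, all at rest (angle between monitor's own z axis and vertical below 0.018 rad and height (world z) of each of raised_foot, wedge below 0.003 m and contact force between wedge and monitor above 0.3 N and y of short_foot in the frame of wedge between -0.025 and 0.025 m and x of short_foot in the frame of wedge between -0.06 and 0.055 m and angle between wedge's own z axis and vertical below 0.05 rad and distance of monitor from where it was at the start of the episode below 0.02 m and linear speed of each of monitor, wedge below 0.01 m/s); the robot touches nothing.
It fails at once if the wedge is lifted off the deck or tipped up (height (world z) of wedge above 0.012 m or angle between wedge's own z axis and vertical above 0.3 rad).
It fails at once if the robot touches the monitor (over 1 N) (contact force between any of the arm, the fingers and monitor above 1 N).
It fails at once if the monitor is shoved more than 20 mm out of its place (distance of monitor from where it was at the start of the episode above 0.02 m).
It fails at once if the wedge is squeezed or shoved with over 30 N (contact force between the fingers and wedge above 30 N).
It fails at once if a bystander is moved by more than 20 mm (distance of any of tray, pillbox, cup, glasses_case, eyedrops0, eyedrops1, eyedrops2 from where it was at the start of the episode above 0.02 m).
It also fails if it takes over 48 s, if anything falls off the work surface, if the arm or the gripper's body presses on something with over 40 N, if the wrist force passes 120 N, or if a joint passes its speed limit or range.

## Working session

There is one attempt and no reset: what is moved stays moved. The work goes in short steps, Python scripts to look and compute and a tool call to move; the robot and the scene stay as the last step left them, time stands still between calls to the robot, and variables do not carry over. Pictures are saved under pics/ and viewed, and the job is handed in when it is done.

Besides the shell and the picture viewer there is one more tool, called after ">>>" as a command line: name --argument value ..., lists and objects as JSON in quotes. step_arm: Moves the arm, as the interface text tells. Its arguments: {"type":"object","properties":{"commands":{"type":"string"},"grip_force":{"type":"number"}},"required":["commands"]}

```bash
ls; mkdir -p pics; python3 - <<'E'
from cell import *
import cv2
for n in("side","top"):
    im=snapshot(n); cv2.imwrite(f"pics/{n}0.png",im[:,:,::-1]); print(n,camera_info(n))
print(sense())
E
```

```text
pics
side {'fx': 403.1869689315101, 'fy': 403.1869689315101, 'cx': 252.07202621694702, 'cy': 192.29070701511614, 'k1': 0.016911950244523265, 'position': array([ 1.10138912, -0.83378922,  0.82855725]), 'orientation': array([ 0.87407932,  0.23698197, -0.10889694, -0.40983697])}
top {'fx': 475.1851899112568, 'fy': 475.1851899112568, 'cx': 247.55952075179678, 'cy': 183.9394010230471, 'k1': -0.11246884339864044, 'position': array([0.33583722, 0.0271876 , 1.42710557]), 'orientation': array([ 0.7050024 , -0.70321662,  0.06709491, -0.06289897])}
{'t': 0.1, 'joints': array([-1.32059322e+00,  4.80823925e-01,  1.59679274e+00, -8.75086219e-06,
        1.06507164e+00, -4.66248018e-02]), 'joint_vel': array([-0.00048552, -0.00187147, -0.00259641,  0.00060486, -0.00093304,
        0.00085278]), 'tau': array([ 8.95424582e-04, -9.52257800e+01, -4.31043041e+01,  1.67791268e-05,
        5.26701682e-03, -1.44892755e-05]), 'tcp_pos': array([ 0.19003187, -0.6212321 ,  0.23070775]), 'orientation': array([ 9.89006388e-01,  1.47871785e-01, -5.94733472e-05, -5.44602422e-04]), 'ft_force': array([-0.28522452, -0.17202063,  0.84384025]), 'wrist_torque': array([ 0.07465669, -0.03152407, -0.00227083]), 'opening': 1.0002290923164707}
```

View pics/side0.png

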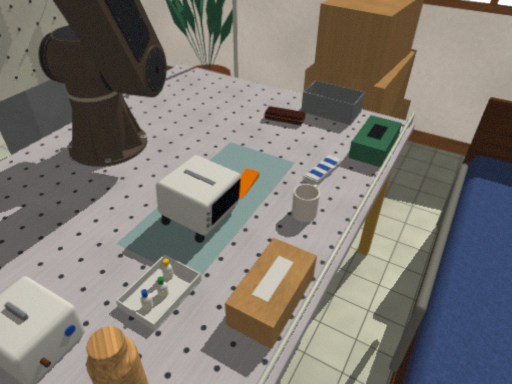

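View pics/top0.png

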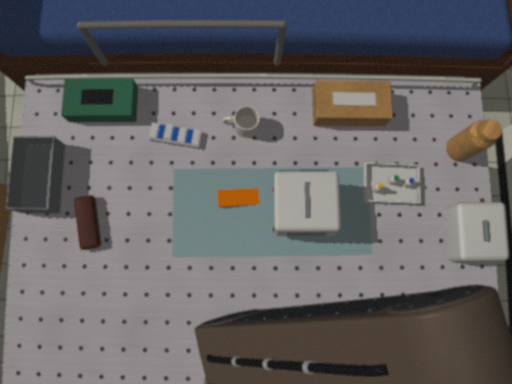

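```bash
cat > h.py <<'E'
import numpy as np, cv2
from scipy.spatial.transform import Rotation as R
from cell import *
def ray(n,uv):
    c=camera_info(n); k=np.array([[c['fx'],0,c['cx']],[0,c['fy'],c['cy']],[0,0,1]])
    p=cv2.undistortPoints(np.array(uv,float).reshape(-1,1,2),k,np.array([c['k1'],0,0,0,0])).reshape(-1,2)
    d=R.from_quat(c['orientation']).apply(np.c_[p,np.ones(len(p))]); return np.array(c['position']),d
def onz(n,uv,z):
    o,d=ray(n,uv); z=np.broadcast_to(z,len(d)); return o+d*((z-o[2])/d[:,2])[:,None]
def proj(n,P):
    c=camera_info(n); q=R.from_quat(c['orientation']).inv().apply(np.array(P,float).reshape(-1,3)-c['position'])
    s=q[:,:2]/q[:,2:]; s=s*(1+c['k1']*(s**2).sum(1))[:,None]; return s*c['fx']+[c['cx'],c['cy']]
def orange(im):
    h=cv2.cvtColor(im,cv2.COLOR_RGB2HSV); return cv2.inRange(h,(5,200,150),(18,255,255))
def red(im):
    h=cv2.cvtColor(im,cv2.COLOR_RGB2HSV); return cv2.inRange(h,(0,150,60),(4,255,255))|cv2.inRange(h,(174,150,60),(180,255,255))
def crop(im,x0,y0,w,h,s,name):
    cv2.imwrite(name,cv2.resize(im[y0:y0+h,x0:x0+w,::-1],None,fx=s,fy=s,interpolation=cv2.INTER_NEAREST))
E
python3 - <<'E'
from h import *
for n,c in(("top",(200,150,150,110)),("side",(140,140,140,110))):
    im=cv2.imread(f"pics/{n}0.png")[:,:,::-1].copy()
    crop(im,*c,5,f"pics/{n}0z.png")
    for f in(orange,red):
        m=f(im); x,y,w,h=c; m2=np.zeros_like(m); m2[y:y+h,x:x+w]=m[y:y+h,x:x+w]
        cs,_=cv2.findContours(m2,cv2.RETR_EXTERNAL,cv2.CHAIN_APPROX_SIMPLE)
        for k in cs:
            a=cv2.contourArea(k); M=k.reshape(-1,2).mean(0)
            print(n,f.__name__,a,M,cv2.boundingRect(k))
            if a>60: print(cv2.boxPoints(cv2.minAreaRect(k)), onz(n,cv2.boxPoints(cv2.minAreaRect(k)),.011))
E
```

```text
top orange 521.5 [242.2  197.05] (218, 189, 41, 17)
[[217.77231 190.90154]
 [257.31696 188.7046 ]
 [258.12616 203.27077]
 [218.58151 205.4677 ]] [[ 0.57784952  0.10902747  0.011     ]
 [ 0.58496383 -0.01054778  0.011     ]
 [ 0.54045742 -0.01290931  0.011     ]
 [ 0.53342496  0.10601425  0.011     ]]
side orange 263.0 [248.25       179.21428571] (240, 169, 18, 28)
[[231.46152 190.30771]
 [247.7692  165.84616]
 [258.84613 173.23077]
 [242.53845 197.69232]] [[ 0.54882158 -0.00974836  0.011     ]
 [ 0.52613381  0.13014873  0.011     ]
 [ 0.57961359  0.11291853  0.011     ]
 [ 0.59797433 -0.02274409  0.011     ]]
```

```bash
ls pics
```

```text
side0.png
side0z.png
top0.png
top0z.png
```

View pics/side0z.png

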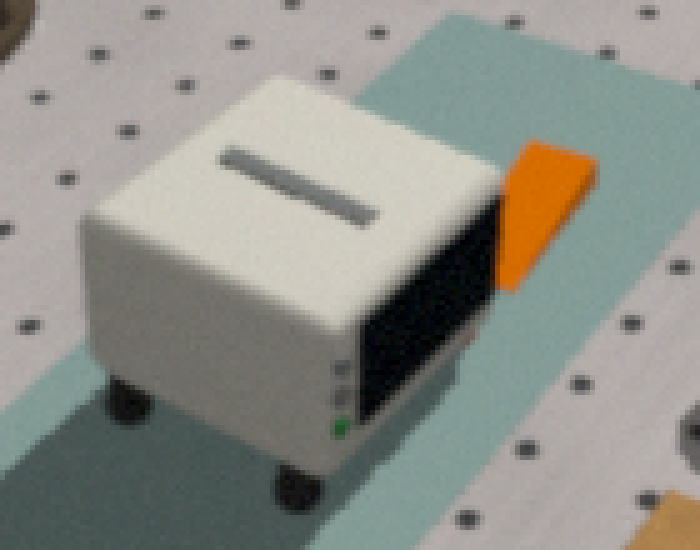

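View pics/top0z.png

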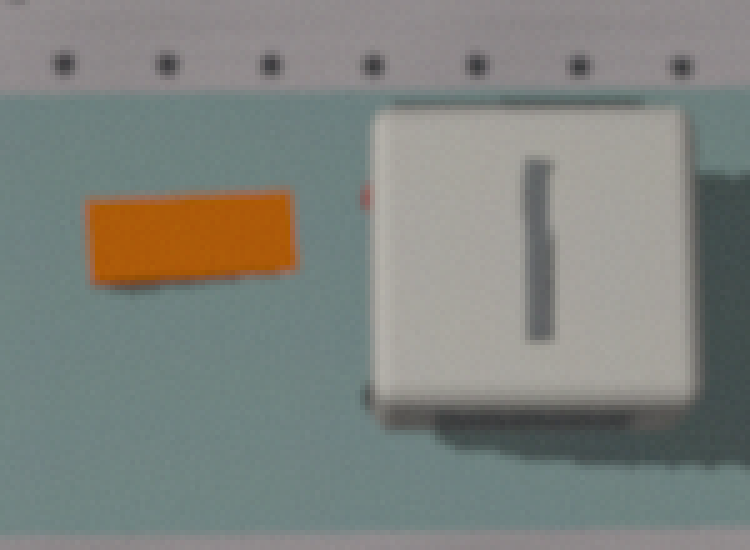

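```bash
python3 - <<'E'
from h import *
print("wedge top tail",onz("top",[[218,190.3],[218.7,206.5]],.022)," nose",onz("top",[[258.3,188.5],[259.4,203.8]],.002))
# top of monitor corners
print("mon top",onz("top",[[274.8,171.8],[338.2,172],[338.5,229.5],[275,229.8]],.145))
print("feet side", onz("side",[[199.6,237.5]],.014),onz("side",[[165.6,219.6]],.022))
print("red side",onz("side",[[234.3,207.3]],.014),"red top edge",onz("top",[[272.2,189.4]],.014),"blk top edge",onz("top",[[273.3,229.6]],.014))
im=cv2.imread("pics/side0.png")[:,:,::-1].copy(); crop(im,215,180,50,40,16,"pics/side0r.png")
im=cv2.imread("pics/top0.png")[:,:,::-1].copy(); crop(im,212,180,70,55,11,"pics/top0r.png")
E
```

```text
wedge top tail [[0.57780282 0.10773247 0.022     ]
 [0.5287846  0.10500956 0.022     ]]  nose [[ 0.58718887 -0.01378365  0.002     ]
 [ 0.54014943 -0.01701978  0.002     ]]
mon top [[ 0.60890075 -0.05533028  0.145     ]
 [ 0.60904021 -0.23145004  0.145     ]
 [ 0.44960355 -0.22723165  0.145     ]
 [ 0.44882763 -0.05457716  0.145     ]]
feet side [[ 0.58530051 -0.2314897   0.014     ]] [[ 0.46402227 -0.22918223  0.022     ]]
red side [[ 0.60153876 -0.07644637  0.014     ]] red top edge [[ 0.58243685 -0.05543147  0.014     ]] blk top edge [[ 0.46096212 -0.05786983  0.014     ]]
```

The red foot is at about (0.583, -0.070). The wedge tail middle is at about (0.553, 0.106) and the nose at (0.564, -0.015). So the push runs along -y, with a slight turn towards +x. I'm flying over at height first.

>>> step_arm --commands "0.2 5 5 4 10; 0.2 8 8 6 20; 0.2 11 11 6 30; 0.2 14 14 6 35; 0.2 17 17 6 40; 0.2 20 20 6 40; 0.2 22 23 6 40; 0.2 25 26 6 40; 0.2 28 30 6 40; 0.2 30 34 6 40; 0.2 30 34 6 40; 0.2 30 34 6 40"

```text
t: 1.1
tcp_pos: [0.4925, -0.2768, 0.2911]
orientation: [0.878, 0.478, 0.001, -0.001]
ft_force: [-1.0, 0.1, -0.3]
opening: 0.197
```

>>> step_arm --commands "0.2 2 4 0 7; 0.2 3 8 0 14; 0.2 4 12 0 20; 0.2 5 16 0 26; 0.2 6 20 0 32; 0.2 6 24 0 38; 0.2 6 28 0 38; 0.2 6 32 0 38; 0.2 6 36 0 38; 0.2 6 40 0 38; 0.2 6 43 0 38; 0.2 6 43 0 38"

```text
t: 2.1
tcp_pos: [0.5497, 0.1532, 0.291]
orientation: [0.674, 0.738, 0.0, -0.001]
ft_force: [-0.4, -0.0, -0.1]
opening: 0.199
```

```bash
cat > st.py <<'E'
from h import *
s=sense(); x=R.from_quat(s['orientation']).as_matrix()
print(round(s['t'],2),s['tcp_pos'].round(4),"jaw deg",np.degrees(np.arctan2(x[1,1],x[0,1])).round(2),"tilt",x[:,2].round(3),s['ft_force'].round(2),s['opening'])
E
python3 st.py
```

```text
2.1 [0.5497 0.1532 0.291 ] jaw deg 5.2 tilt [-0.     0.001 -1.   ] [-0.36 -0.03 -0.05] 0.19939933687013814
```

>>> step_arm --commands "0.2 0 0 -4 0; 0.2 0 0 -8 0; 0.2 0 0 -12 0; 0.2 0 0 -16 0; 0.2 0 0 -20 0; 0.2 0 0 -23 0; 0.2 0 0 -25 0; 0.2 0 0 -26.5 0; 0.2 0 0 -27.5 0; 0.2 0 0 -28.3 0; 0.2 0 0 -28.3 0"

```text
t: 3.02
tcp_pos: [0.5496, 0.1481, 0.0072]
orientation: [0.676, 0.737, -0.001, -0.0]
ft_force: [-0.0, -0.2, 0.2]
opening: 0.199
```

```bash
python3 st.py; python3 - <<'E'
from h import *
im=snapshot("top"); crop(im,180,150,120,100,6,"pics/top1.png")
im=snapshot("side"); crop(im,190,90,120,130,4.5,"pics/side1.png")
E
```

```text
3.02 [0.5496 0.1481 0.0072] jaw deg 4.99 tilt [-0.001 -0.    -1.   ] [-0.03 -0.21  0.19] 0.19902274098517733
```

View pics/top1.png

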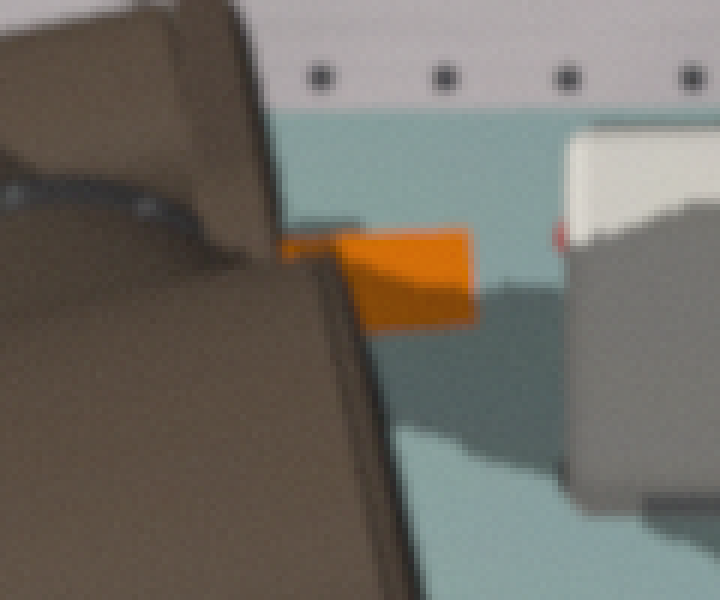

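View pics/side1.png

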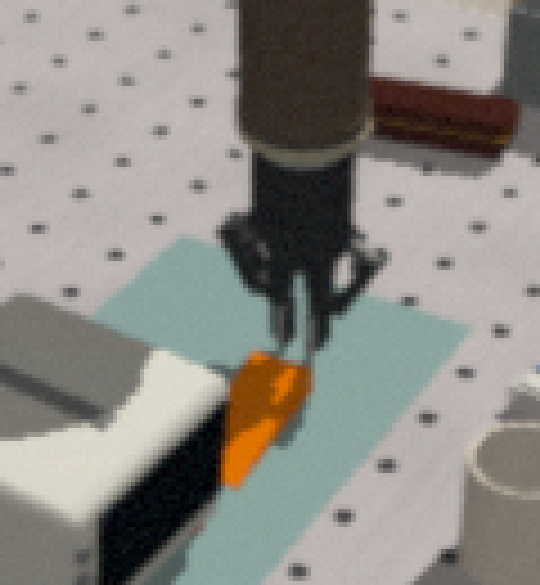

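```bash
python3 - <<'E'
from h import *
from scipy.optimize import brentq
foot=np.array([.583,-.0705]); tail0=np.array([.5533,.1064]); th0=np.arctan2(.0104,.1218); th0=np.radians(5)
def path(thf,L,ramp=.04,n=400):
    p=tail0.copy(); out=[]
    for s in np.linspace(0,L,n):
        th=th0+(thf-th0)*min(1,s/ramp); out.append((s,*p,th)); 
        p=p+L/(n-1)*np.array([np.sin(th),-np.cos(th)])   # contact moves along heading
    return np.array(out)
def lat(thf):
    _,x,y,th=path(thf,.07)[-1]; d=foot-[x,y]; return d@[np.cos(th),np.sin(th)]
thf=brentq(lat,0,.5); P=path(thf,.12); print(np.degrees(thf))
al=[(foot-q[1:3])@[np.sin(q[3]),-np.cos(q[3])] for q in P]
for a in(.145,.125,.11,.1,.095,.09,.087,.084):
    i=np.argmin(abs(np.array(al)-a)); s,x,y,th=P[i]
    t=np.array([x,y])-.011*np.array([np.sin(th),-np.cos(th)]); print("tail-foot",a,"s",s.round(4),"tail",x.round(4),y.round(4),"tcp",t.round(4),"deg",np.degrees(th).round(1))
for s0 in (0,.01,.02,.03,.04):
    i=np.argmin(abs(P[:,0]-s0)); s,x,y,th=P[i]; print(s0,"tcp",np.array([x,y])-.011*np.array([np.sin(th),-np.cos(th)]),np.degrees(th))
E
```

```text
10.101520889728825
tail-foot 0.145 s 0.0343 tail 0.5576 0.0724 tcp [0.5558 0.0832] deg 9.4
tail-foot 0.125 s 0.0544 tail 0.5611 0.0525 tcp [0.5591 0.0634] deg 10.1
tail-foot 0.11 s 0.0695 tail 0.5637 0.0377 tcp [0.5618 0.0486] deg 10.1
tail-foot 0.1 s 0.0794 tail 0.5655 0.028 tcp [0.5635 0.0388] deg 10.1
tail-foot 0.095 s 0.0845 tail 0.5663 0.0229 tcp [0.5644 0.0338] deg 10.1
tail-foot 0.09 s 0.0893 tail 0.5672 0.0182 tcp [0.5653 0.029 ] deg 10.1
tail-foot 0.087 s 0.0923 tail 0.5677 0.0152 tcp [0.5658 0.0261] deg 10.1
tail-foot 0.084 s 0.0953 tail 0.5682 0.0123 tcp [0.5663 0.0231] deg 10.1
0 tcp [0.55234129 0.11735814] 5.0
0.01 tcp [0.55307029 0.10745728] 6.265790897451512
0.02 tcp [0.55404995 0.09727581] 7.5699390948257985
0.03 tcp [0.55522216 0.08741759] 8.835729992277312
0.04 tcp [0.55661185 0.07758767] 10.101520889728825
```

>>> step_arm --commands "0.2 0.1 -0.8 -0.2 0; 0.2 0.1 -1.5 -0.2 0; 0.2 0.2 -2.1 -0.2 0; 0.2 0.2 -2.5 -0.2 0; 0.2 0.25 -2.8 -0.2 0; 0.2 0.27 -3.1 -0.2 0; 0.2 0.3 -3.4 -0.2 0.3; 0.2 0.32 -3.7 -0.2 0.7; 0.2 0.34 -4.0 -0.2 1.1; 0.2 0.36 -4.3 -0.2 1.5; 0.2 0.39 -4.6 -0.2 1.9; 0.2 0.42 -4.9 -0.2 2.3"

```text
t: 4.12
tcp_pos: [0.5543, 0.0992, 0.0062]
orientation: [0.66, 0.751, -0.0, -0.0]
ft_force: [-0.6, 1.0, 0.9]
opening: 0.204
```

>>> step_arm --commands "0.2 0.02 -0.3 0 0.4; 0.2 0.05 -0.6 0 0.8; 0.2 0.08 -0.9 0 1.2; 0.2 0.12 -1.2 0 1.6; 0.2 0.17 -1.6 0 2.1; 0.2 0.23 -1.9 0 2.5; 0.2 0.28 -2.2 0 2.8; 0.2 0.28 -2.2 0 2.8"

```text
t: 4.78
tcp_pos: [0.5572, 0.0769, 0.0063]
orientation: [0.642, 0.767, -0.0, 0.0]
ft_force: [-0.9, 0.1, 0.5]
opening: 0.197
```

```bash
python3 st.py; python3 - <<'E'
from h import *
im=snapshot("top"); cv2.imwrite("pics/top2f.png",im[:,:,::-1]);crop(im,200,160,100,75,8,"pics/top2.png")
im=snapshot("side"); cv2.imwrite("pics/side2f.png",im[:,:,::-1]);crop(im,190,90,120,130,4.5,"pics/side2.png")
E
```

```text
4.78 [0.5572 0.0769 0.0063] jaw deg 10.11 tilt [ 0. -0. -1.] [-0.86  0.08  0.52] 0.19727413643069688
```

View pics/top2.png

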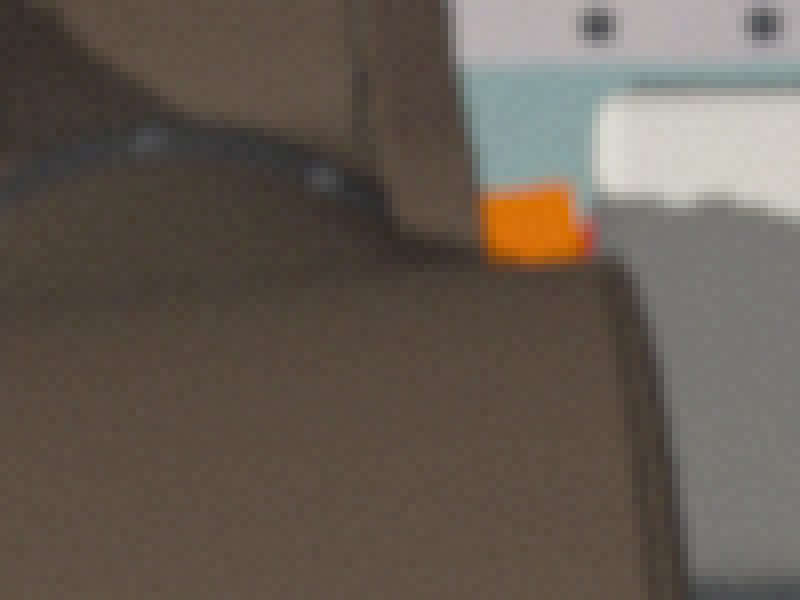

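View pics/side2.png

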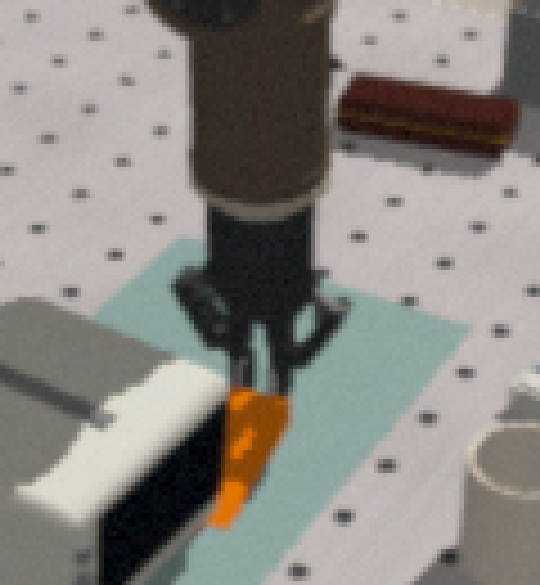

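```bash
python3 - <<'E'
from h import *
print(onz("top",[[271.3,182.6]],.002), onz("top",[[272.6,191.3],[273,188.5]],.002))
t=np.radians(10.1);u=np.array([np.sin(t),-np.cos(t)]);n=np.array([np.cos(t),np.sin(t)])
c=onz("top",[[271.3,182.6]],.002)[0,:2]; nose=c-.025*n; f=np.array([.583,-.0705]); print("nose",nose,"foot along,lat",(f-nose)@u,(f-nose)@n, "tail",nose-.125*u,"pred tail",np.array([.5572,.0769])+.011*u)
E
```

```text
[[ 0.6056033 -0.0535395  0.002    ]] [[ 0.57866386 -0.0573085   0.002     ]
 [ 0.58732189 -0.05859381  0.002     ]]
nose [ 0.58099072 -0.05792367] foot along,lat 0.01273380024695171 -0.00022733268954159424 tail [0.55906988 0.06513923] pred tail [0.55912903 0.06607047]
```

The wedge sits as planned: the nose is 13 mm short of the foot's axis, with almost no lateral error. I'm pushing straight on along 10° now.

>>> step_arm --commands "0.2 0.04 -0.2 0 0; 0.2 0.07 -0.4 0 0; 0.2 0.11 -0.6 0 0; 0.2 0.14 -0.8 0 0; 0.2 0.18 -1.0 0 0; 0.2 0.21 -1.2 0 0; 0.2 0.25 -1.4 0 0; 0.2 0.28 -1.6 0 0; 0.2 0.32 -1.8 0 0; 0.2 0.36 -2.0 0 0; 0.2 0.39 -2.2 0 0; 0.2 0.43 -2.4 0 0"

```text
t: 5.88
tcp_pos: [0.5614, 0.0532, 0.0063]
orientation: [0.642, 0.767, -0.0, -0.0]
ft_force: [-1.8, 4.1, 0.3]
opening: 0.202
```

>>> step_arm --commands "0.2 0.04 -0.2 0 0; 0.2 0.07 -0.4 0 0; 0.2 0.11 -0.6 0 0; 0.2 0.14 -0.8 0 0; 0.2 0.18 -1.0 0 0; 0.2 0.21 -1.2 0 0; 0.2 0.25 -1.4 0 0; 0.2 0.28 -1.6 0 0; 0.2 0.32 -1.8 0 0; 0.2 0.36 -2.0 0 0; 0.2 0.36 -2.0 0 0"

```text
t: 6.8
tcp_pos: [0.5652, 0.033, 0.0063]
orientation: [0.642, 0.767, 0.0, 0.0]
ft_force: [0.2, -0.0, -0.4]
opening: 0.201
```

```bash
python3 st.py; python3 - <<'E'
from h import *
im=snapshot("top"); cv2.imwrite("pics/top3f.png",im[:,:,::-1]);crop(im,200,160,150,100,5,"pics/top3.png")
im=snapshot("side"); cv2.imwrite("pics/side3f.png",im[:,:,::-1]);crop(im,140,140,140,110,5,"pics/side3.png")
E
```

```text
6.8 [0.5652 0.033  0.0063] jaw deg 10.1 tilt [ 0. -0. -1.] [ 0.15 -0.02 -0.38] 0.2010098551010509
```

View pics/top3.png

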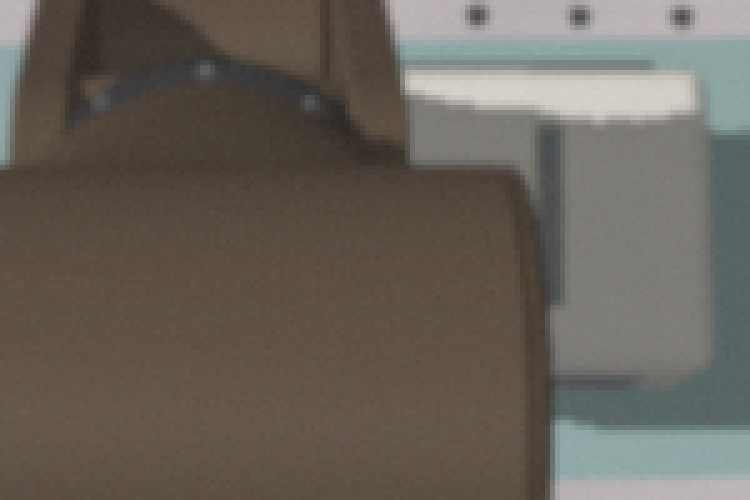

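View pics/side3.png

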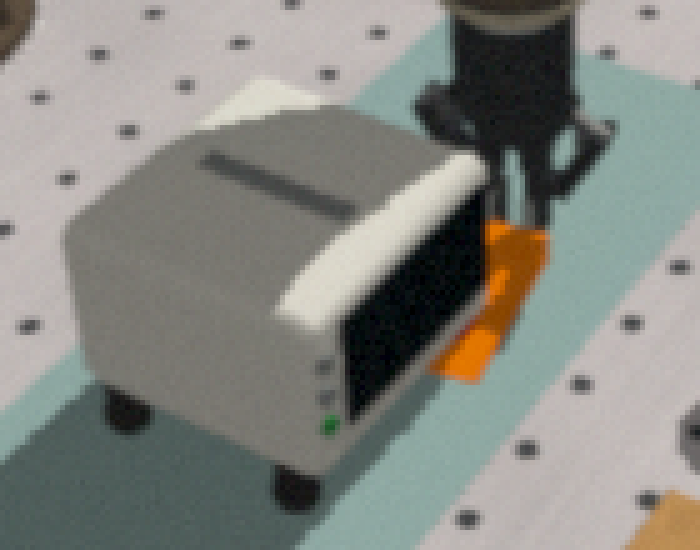

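>>> step_arm --commands "0.2 0.03 -0.15 0 0; 0.2 0.05 -0.3 0 0; 0.2 0.08 -0.45 0 0; 0.2 0.11 -0.6 0 0; 0.2 0.13 -0.75 0 0; 0.2 0.16 -0.9 0 0"

```text
t: 7.4
tcp_pos: [0.5666, 0.0246, 0.0063]
orientation: [0.642, 0.767, 0.0, -0.0]
ft_force: [-1.0, 7.1, 1.3]
opening: 0.198
```

```bash
python3 st.py; python3 - <<'E'
from h import *
im=snapshot("side"); cv2.imwrite("pics/side4f.png",im[:,:,::-1]);crop(im,140,140,140,110,5,"pics/side4.png")
E
```

```text
7.4 [0.5666 0.0246 0.0063] jaw deg 10.1 tilt [-0.  0. -1.] [-0.96  7.15  1.27] 0.19813370150942755
```

View pics/side4.png

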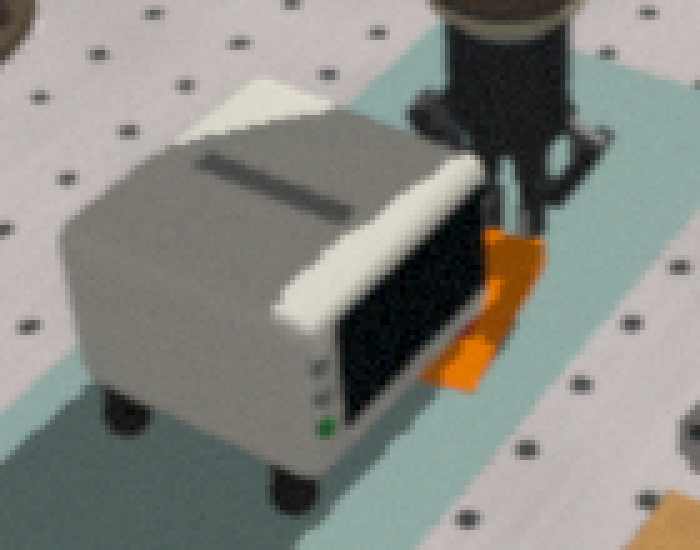

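The force rose to 7 N and the raised foot appears to be down. I'm backing off to check.

>>> step_arm --commands "0.2 -0.05 0.3 0 0; 0.2 -0.18 1.0 0 0; 0.2 -0.5 3 0 0; 0.2 -1 6 0 0; 0.2 -1 7 4 0; 0.2 -1 8 8 0; 0.2 -1 9 12 0; 0.2 -1 12 16 0; 0.2 -1 15 20 0; 0.2 -1 19 22 0; 0.2 -1 23 22 0; 0.2 -1 27 22 0"

```text
t: 8.45
tcp_pos: [0.5572, 0.2839, 0.2287]
orientation: [0.642, 0.766, 0.002, 0.001]
ft_force: [1.3, -0.1, -1.0]
opening: 0.2
```

```bash
python3 st.py; python3 - <<'E'
from h import *
im=snapshot("side"); cv2.imwrite("pics/side5f.png",im[:,:,::-1]);crop(im,140,140,140,110,5,"pics/side5.png")
im=snapshot("top"); cv2.imwrite("pics/top5f.png",im[:,:,::-1]);crop(im,200,150,150,110,5,"pics/top5.png")
E
```

```text
8.45 [0.5572 0.2839 0.2287] jaw deg 10.05 tilt [ 0.004  0.002 -1.   ] [ 1.27 -0.1  -0.95] 0.1997003650183247
```

View pics/side5.png

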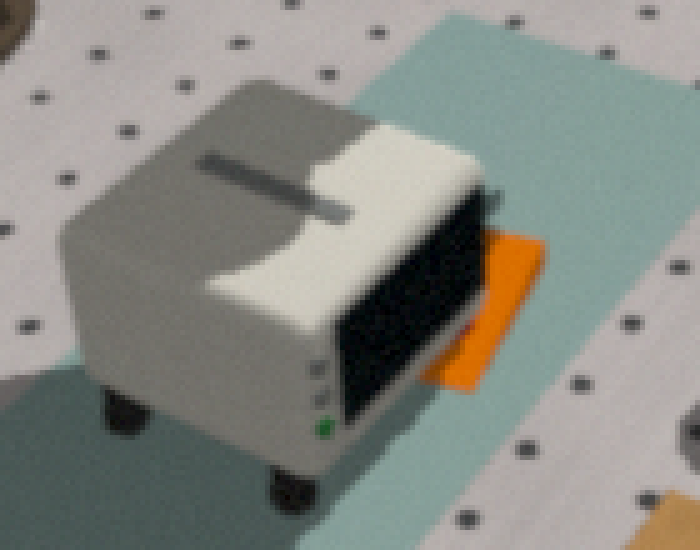

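View pics/top5.png

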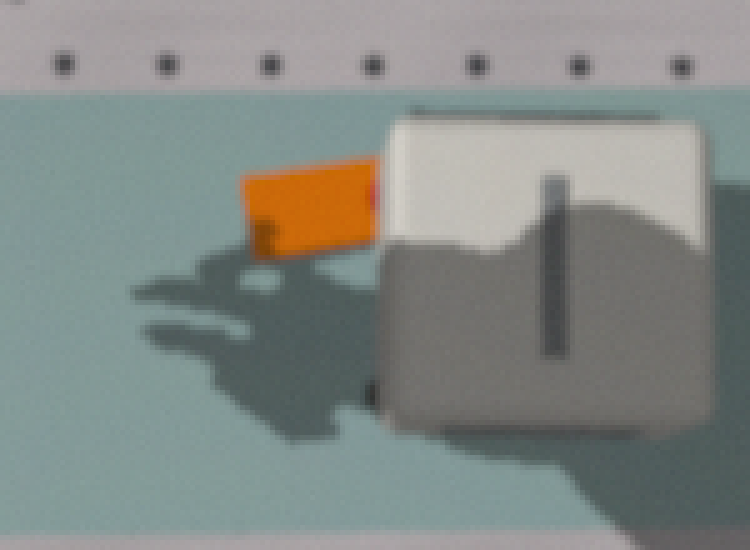

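```bash
python3 - <<'E'
from h import *
T=onz("top",[[200+243/5,150+177/5],[200+257/5,150+261/5]],.022)[:,:2]; print("tail corners",T,np.linalg.norm(T[0]-T[1]))
n=T[0]-T[1]; n/=np.linalg.norm(n); u=np.array([n[1],-n[0]]); tm=T.mean(0); print("heading deg",np.degrees(np.arctan2(u[0],-u[1])))
print("red edge top",onz("top",[[273.6,189.3]],.022),"black edge", onz("top",[[272.9,228.5]],.014))
f=onz("side",[[140+294/5,140+490/5],[140+126/5,140+411/5]],.014); print("feet",f,np.linalg.norm(f[0]-f[1]))
f0=onz("side",[[140+298/5,140+488/5],[140+128/5,140+401/5]],.014); print("feet0",f0,np.linalg.norm(f0[0]-f0[1]))
for foot in ([.583,-.0705],[.581,-.073],[.580,-.076]):
    d=np.array(foot)-tm; print("behind nose",.125-d@u,"lat",d@n)
def tri(a,b):
    o1,d1=ray("side",[a]);o2,d2=ray("top",[b]);d1=d1[0]/np.linalg.norm(d1);d2=d2[0]/np.linalg.norm(d2)
    s=np.linalg.lstsq(np.c_[d1,-d2],o2-o1,rcond=None)[0];p=o1+s[0]*d1;q=o2+s[1]*d2;return (p+q)/2,np.linalg.norm(p-q)
S=np.array([[483,160],[310,328],[65,228],[265,82],[350,213],[202,158]])/5+[140,140]
P=np.array([[386,120],[706,122],[712,430],[380,430],[555,176],[555,358]])/5+[200,150]
for a,b in zip(S,P): print(*tri(a,b))
print("before")
S=np.array([[505,170],[340,330],[87,217],[285,76],[373,218],[222,154]])/5+[140,140]
P=np.array([[372,108],[690,108],[695,400],[372,400],[539,160],[539,340]])/5+[200,150]
for a,b in zip(S,P): print(*tri(a,b))
E
```

```text
tail corners [[0.59303579 0.01593735]
 [0.54204364 0.00749257]] 0.0516866940333413
heading deg 9.4033780458983
red edge top [[ 0.58135787 -0.05917511  0.022     ]] black edge [[ 0.46424066 -0.05669979  0.014     ]]
feet [[ 0.58451471 -0.23416374  0.014     ]
 [ 0.46371423 -0.23224238  0.014     ]] 0.12081576775391584
feet0 [[ 0.58552593 -0.23180044  0.014     ]
 [ 0.45932665 -0.22515139  0.014     ]] 0.12637432614497035
behind nose 0.04136383617900849 lat 0.0018199187063145188
behind nose 0.039224198109321706 lat -0.0005616666754736289
behind nose 0.03642789464607457 lat -0.002038381590896422
[ 0.60397401 -0.06232625  0.13895915] 1.6066069797781712e-05
[ 0.60508149 -0.23714766  0.14524343] 0.0074701991485019185
[ 0.43665429 -0.23424237  0.13964256] 0.012052694049651915
[ 0.43733205 -0.05478689  0.12867852] 0.010568485054007213
[ 0.57276371 -0.15257656  0.14919717] 0.004984111356471681
[ 0.47205009 -0.15125068  0.14732008] 0.0030848754178166805
before
[ 0.61312327 -0.05478131  0.13027925] 0.001282047001214782
[ 0.61511132 -0.22826219  0.1412707 ] 0.010732710740192098
[ 0.45027698 -0.22591084  0.14731117] 0.006243119126599509
[ 0.45201079 -0.05100291  0.13613221] 0.007731549767780817
[ 0.58242654 -0.14477536  0.14431679] 0.0045081831147925485
[ 0.48108461 -0.14315765  0.1484526 ] 0.0013659443773289333
```

>>> step_arm --commands "0.2 0 0 0 0; 0.2 0 0 0 0; 0.2 0 0 0 0; 0.2 0 0 0 0; 0.2 0 0 0 0; 0.2 0 0 0 0"

```text
t: 9.05
tcp_pos: [0.5568, 0.281, 0.2257]
orientation: [0.642, 0.766, -0.0, -0.0]
ft_force: [-1.0, -0.2, -1.1]
opening: 0.199
```

```bash
python3 - <<'E'
from h import *
a=cv2.imread("pics/side5f.png")[:,:,::-1].astype(int); b=snapshot("side").astype(int)
print("max diff on wedge/monitor feet",abs(a-b)[215:250,155:240].max(),abs(a-b)[180:220,230:252].max())
print(sense()['ft_force'].round(2)); print(sign_off())
E
```

```text
max diff on wedge/monitor feet 18 25
[0.54 0.32 0.14]
the job is handed in; nothing more can be done
None
```

I pushed the wedge thin end first under the red foot, steering it from about 5° to 10° on the way. I used the two fingertips on its tail, then drew the hand up and away and handed the job in at about 9 s of the 48 s allowed. No verdict came back.

**Final position:** the red foot stands about 36–41 mm behind the nose (38 mm is level). It is about 2 mm or less off the wedge's middle line.

**Level:** the housing top shifted by about (-10, -8) mm, as expected when the 0.083 rad tilt comes out. Measured on the deck plane, the two feet on the -y side (one is the raised foot) are 121 mm apart, against 120 mm nominal. That puts the raised foot back on the deck.

**Disturbance:** the feet moved about 2 mm, and the highest force reading between pushes was about 7 N.

**Less certain checks:**
- **Triangulation:** the housing's rounded corners were inconsistent between the two cameras, with ray gaps up to 12 mm, so I relied on the slot ends, the feet and the wedge tail.
- **At rest:** the last picture comparison differed by 18–25 grey levels. I took that to be noise or arm shadow and did not look further.
- **Bystanders:** I did not measure them again. The arm's path kept clear of them.

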